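# Set the coil probe and lock its bar with the thumb wedge

### The arm

A 6-joint arm with a two-finger parallel gripper is mounted at the origin on the work surface. World frame = base frame: x ahead of the robot, y to its left, z up, the work surface at z = 0. Lengths are in mm, angles in rad, forces in N, time in s.
With the tool pointing down it reaches from about 350 to 875 mm from the base axis. Payload 4.2 kg.
Tool frame: the origin (TCP) lies at the very end of the fingers, on their centre line; the grasp point (between the pads) lies 19 mm behind it; z points along the fingers, y is the direction in which the jaws open and shut (so a half turn about z gives the same grasp; the last joint's range is limited). The gripper opens to 85 mm and grips with 20 to 120 N. Pads are 22 mm wide; open, the fingers measure 114 mm over their backs; the gripper's body (76 mm by 85 mm) begins 54 mm behind the grasp point. The pads swing forward as they close: fully open they stand 13 mm farther back than shut.
Start: joints at [-0.999, 0.385, 0.008, 0, -1.194, -0.259], TCP at [192.343, -594.646, 231.312] pointing down, gripper open.
Joint ranges: [-3.14, 3.14], [-1.21, 2.06], [-1.07, 1.41], [-3.16, 2.05], [-2.99, -0.16], [-3.1, 3.1]. Speed limits (rad/s): [2.79, 2.79, 3.14, 3.14, 3.14, 3.14].

### API

Orientations are given as a unit quaternion [x, y, z, w].
In Python, from rig import manip, get_image, models gives the robot as it stands.
- The arm moves only by the tool carry_out, never from a script. Its argument "series" is a list of rows, each an object of numbers: "rx", "ry", "rz": the turn, a rotation vector about the tool's x, y, z in degrees; "x", "y", "z": the shift along the tool's x, y, z in cm; "gripper": the opening, from 0 (shut) to 1 (fully open). In form: [{"rx": .., "ry": .., "rz": .., "x": .., "y": .., "z": .., "gripper": ..}, ...]. A call has 1 to 20 rows; each row is the pose to reach, as a shift and turn from the pose commanded when the call began, along the tool's axes at that moment; what a row does not reach only later rows make up. A row lasts 1/12 s, in which the tool goes at most 41.7 mm and 7.16 degrees, less where a joint would pass 70% of its speed; a pose out of reach is approached as far as the arm can. A call with a gripper value outside its range is refused whole. The fingers move at their own pace and stop on an object; "force" is the grip in N (left out, the last holds). Time passes only in rows, so rows that repeat a pose let the fingers close. It gives the time, the measured TCP pose, the force and the opening at its end, in the units of the state.
- manip.get_state(): the state, without advancing time (a new reading comes with each control period).
- get_image(name): name is "scene" or "top" or "wrist"; returns a dict with "frame" (384x512x3 uint8, red, green, blue), "K" (3x3 intrinsics, pixels), "dist" ([k1, k2, p1, p2, k3] as OpenCV has them; the pictures are not rectified), "xyz" and "orientation" of the camera in the world. Camera axes: x right, y down, z forward; pixel columns grow to the right and rows downward; lengths in mm; the calibration is good to about 2 mm. A picture is of the moment at which its call begins. There is no depth.
- manip.sign_off(): hands the job in, once; it reports no verdict.
Trained networks look in a picture, given as the dict that the camera call returned (one of the last four; its "shot" number tells which), for a name from the list of things; names that differ only in an ending like _2 or _b are one class to them, and where a whole thing is asked for, a point or a joint stands for the part that bears it (a point fixed in the world has none). Each returns a list of dicts, best first, with "score" (0 to 1); they miss things now and then, are a little off and sometimes report something else, mostly with a low value. They report only what shows in the picture. A call takes as long as a camera call.
- models.spot_in(query, picture): "at" ([column, row] in pixels, amid what is visible of it).
- models.cut_out(query, picture): "region" (384x512 bool, what is visible of it) and "at" ([column, row] in pixels, amid what is visible of it).
The state is a dict: "clock": time; "joint_pos": joint angles; "joint_vel": joint speeds; "joint_efforts": joint torques, N m; "tcp_pos": TCP position; "orientation": TCP orientation; "contact_force": force on the tool from outside, world axes, zero at the start; "ft_torque": the same for the moment, N m; "grip_width": finger opening in mm.
Only numpy, scipy, OpenCV 4.12 (cv2) and the standard library are available. Lean on these libraries where they do the work, as an engineer would, in place of code of your own. Each camera call takes 0.05 s, during which the arm holds its last target. There are 200 camera calls.

### The job

Gently push the probe bar by its knob until its nose is home against the rubber stop. Then slide the thumb wedge along its ramp by its tab until it jams the bar fast, pushing firmly with about 10 newtons and no more than 15, and let go with the bar still home. Leave the other things on the bench where they are.

Things in the scene. Friction and masses are not known exactly. Their poses are not given: they have to be found in the camera images.
- rail: Dark steel base plate 120 x 430 x 12 mm, fixed to the bench; bar, wedge, stop and coil share its yaw. Origin on the bench; the plate reaches 205 mm to -y, 225 mm to +y. +y points along the bar to the stop and coil, +x from the bar to the wedge. Two aluminium bridges, tops 37 mm above the bench, straddle the bar at y = -55 and +85 mm.
- bar: Probe bar: bright steel, 20 wide (x), 300 long (y), 16 mm high, top 30 mm above the bench. Slides only along the rail's y (2.5 N of friction) and stays put. A dark wear strip on its wedge side stands out by an unmeasured 0 to 5 mm. Origin on its underside; it reaches from y = -180 to +120 mm. It carries the black knob and, at y = +108 mm, a steel mast with a probe rod 110 mm above the bench pointing into the coil.
- bar_knob (a point): Top centre of the bar's upright black cylindrical knob: 16 mm diameter, 38 mm tall (30 to 68 mm above the bench), on the bar's centre line near its -y end. Push it from its -y side or pinch it from above.
- bar_nose (a point): Centre of the bar's flat +y end face, 22 mm above the bench: what meets the stop.
- stop: End stop: dark block 40 mm wide, 48 mm above the bench at most, with a rubber buffer facing the bar. Fixed, but set at a different place along the rail each time.
- stop_face (a point): Centre of the rubber face that the bar's nose meets, 22 mm above the bench. The bar is home when bar_nose is here. The rubber gives about 1.3 mm at 20 N. The bar has 20 to 85 mm to go at the start. The jamming wedge drags the bar towards the stop.
- wedge: Captive thumb wedge, white nylon with a black rubber face, 60 long (y), 15 to 25 wide, 20 mm high, with an upright tab. It slides only along the ramp: towards the rail's +y and 10 degrees inwards to the bar (-0.174 x, +0.985 y in the rail's frame), up to 62 mm. Starts loose at its -y end, clear of the bar; loose, it takes about 1 N. Origin at mid-length, 12 mm above the bench.
- wedge_tab (a point): Top centre of the wedge's thumb tab: an upright plate 22 wide (x), 12 thick (y), from 32 to 68 mm above the bench. Push it from its -y side, or pinch it from above. With the bar home it is at least 70 mm from the knob and 80 mm from the mast.
- lock: Aluminium ramp block, 135 long, 22 mm tall, fixed, at 10 degrees to the bar. After 8 to 50 mm the wedge meets the bar's strip: where depends on the strip's unmeasured thickness and must be felt. Then the push rises by some 3 N per mm. Pushed in with 8 to 15 N it stays jammed when let go; under 6 N it is not fast; over 18 N dents the bar. Origin on the plate.
- coil: Black round coil, 200 mm high, 180 mm across, standing upright on a foot beyond the stop, fixed; the probe points at its centre 110 mm above the bench.
- weight: Brass slotted weight, 24 mm diameter, 28 mm tall, standing on the base plate on the bar's -x side. Origin at its underside. Leave alone.
- tape: Roll of clear tape lying flat, 80 mm diameter, 19 mm high, on the bench on the +x side of the rail. Leave alone.
- pen: Pen with a blue cap, 145 mm long, 11 mm thick, on the bench on the -x side of the rail, lying along its own y. Leave alone.
- eraser: White eraser 22 x 50 x 13 mm on the bench on the -x side of the rail. Leave alone.
- driver: Screwdriver 160 mm long lying on the bench on the +x side of the rail. Leave alone.
- mug: White mug, 80 mm diameter, 90 mm tall, on the bench to the right. Leave alone.

How it is judged (in metres and radians):
On the way, in this order (a step that is already met when the one before it is completed fails the run):
1. the bar is home against the stop (within 2 mm) (y of stop_face in the frame of bar_nose between -0.002 and 0.002 m), for 0.2 s.
2. the wedge presses on the bar with at least 7 N, the bar still home (all of step 1 and contact force between wedge and bar above 7 N), for 0.2 s.
At the end, for the whole second after the job is handed in: The bar's nose is within 2 mm of the stop's face along the rail, the wedge stays jammed, pressing on the bar with at least 7 N by itself, and bar and wedge are at rest (under 5 mm/s) (all of step 2 and linear speed of each of bar, wedge below 0.005 m/s); the robot touches nothing.
It fails at once if the wedge is forced: it presses on the bar with more than 28 N (contact force between wedge and bar above 28 N).
It fails at once if the bar is rammed: it presses on the stop with more than 25 N (contact force between bar and stop above 25 N).
It fails at once if a bystander (weight, tape, pen, eraser, screwdriver, mug) is moved by more than 15 mm (distance of any of weight, tape, pen, eraser, driver, mug from where it was at the start of the episode above 0.015 m).
It also fails if it takes over 48 s, if anything falls off the work surface, if the arm or the gripper's body presses on something with over 40 N, if the wrist force passes 120 N, or if a joint passes its speed limit or range.

## Working session

There is one attempt and no reset: what is moved stays moved. The work goes in short steps, Python scripts to look and compute and a tool call to move; the robot and the scene stay as the last step left them, time stands still between calls to the robot, and variables do not carry over. Pictures are saved under pics/ and viewed, about 8 in all and at most 12, crops included, and the job is handed in when it is done.

Besides the shell and the picture viewer there is one more tool, called after "Emit:" as a command line: name --argument value ..., lists and objects as JSON in quotes. carry_out: Moves the arm, as the interface text tells. Its arguments: {"type":"object","properties":{"series":{"type":"array","items":{"type":"object","properties":{"rx":{"type":"number"},"ry":{"type":"number"},"rz":{"type":"number"},"x":{"type":"number"},"y":{"type":"number"},"z":{"type":"number"},"gripper":{"type":"number"}}}},"force":{"type":"number"}},"required":["series"]}

```bash
ls; mkdir -p pics
cat > h.py <<'E'
import numpy as np, cv2
from rig import manip, get_image, models
from scipy.spatial.transform import Rotation as R
def ray(p,uv):
    u=cv2.undistortPoints(np.array([[uv]],float),np.array(p["K"]),np.array(p["dist"]))[0,0]
    return R.from_quat(p["orientation"]).apply([u[0],u[1],1.])
def atz(p,uv,z):
    d=ray(p,uv);c=np.array(p["xyz"],float);return c+d*(z-c[2])/d[2]
def proj(p,X):
    X=np.atleast_2d(np.array(X,float));Rm=R.from_quat(p["orientation"]).inv()
    r=Rm.as_rotvec();t=-Rm.apply(np.array(p["xyz"],float))
    return cv2.projectPoints(X,r,t,np.array(p["K"]),np.array(p["dist"]))[0][:,0]
E
python3 - <<'E'
from h import *
st=manip.get_state();print({k:np.round(v,3).tolist() for k,v in st.items()})
H=dict(bar_knob=60,bar_nose=22,stop_face=22,wedge_tab=60,weight=14,tape=10,mug=45,stop=30,coil=110,pen=5,eraser=6,driver=8,wedge=22,lock=22,rail=12,bar=30)
ims=[]
for c in ("scene","top"):
    p=get_image(c);ims.append(p["frame"]);print(c,np.round(p["xyz"]),np.round(R.from_quat(p["orientation"]).as_matrix()[:,2],2))
    cv2.imwrite(f"pics/{c}0.png",cv2.resize(p["frame"][:,:,::-1],(800,600)))
    for n,z in H.items():
        r=models.spot_in(n,p)[:2]
        print(n,[(np.round(q["at"],1).tolist(),round(q["score"],2),np.round(atz(p,q["at"],z)[:2]).tolist()) for q in r])
E
```

```text
pics
{'clock': 0.0, 'joint_pos': [-0.999, 0.386, 0.007, -0.0, -1.194, -0.259], 'joint_vel': [-0.001, -0.001, 0.001, -0.001, -0.001, -0.001], 'joint_efforts': [0.0, -39.228, 18.84, 4.186, -0.005, 0.0], 'tcp_pos': [192.167, -594.091, 230.203], 'orientation': [-0.156, 0.988, 0.001, -0.0], 'contact_force': [0.017, 0.158, 0.236], 'ft_torque': [-0.05, 0.025, 0.001], 'grip_width': 85.607}
scene [1003. -358.  822.] [-0.46  0.36 -0.81]
bar_knob []
bar_nose [([263.3, 191.8], 0.98, [551.0, -12.0])]
stop_face [([322.5, 161.3], 0.7, [565.0, 189.0]), ([261.7, 198.2], 0.64, [565.0, -28.0])]
wedge_tab [([268.2, 199.8], 0.67, [599.0, -34.0])]
weight [([271.9, 176.4], 0.47, [518.0, 42.0])]
tape [([299.9, 227.5], 0.9, [689.0, 1.0])]
mug [([104.4, 277.2], 0.62, [540.0, -445.0]), ([269.7, 199.9], 0.62, [594.0, -24.0])]
stop [([321.2, 161.5], 0.76, [568.0, 180.0])]
coil [([354.5, 132.4], 0.93, [589.0, 268.0])]
pen [([243.8, 174.4], 0.78, [459.0, -13.0])]
eraser [([275.5, 152.4], 0.53, [448.0, 110.0]), ([241.2, 177.8], 0.33, [465.0, -27.0])]
driver [([235.9, 250.4], 0.81, [644.0, -166.0]), ([243.6, 172.7],
[... 456 characters left out ...]
4, [568.0, 194.0])]
wedge_tab [([245.8, 179.0], 0.75, [590.0, -13.0])]
weight [([226.6, 203.2], 0.41, [524.0, 44.0])]
tape [([228.8, 140.4], 0.9, [712.0, 42.0])]
mug [([396.3, 199.1], 0.6, [539.0, -446.0]), ([225.9, 203.0], 0.19, [522.0, 44.0])]
stop []
coil [([133.0, 180.9], 0.67, [575.0, 295.0])]
pen [([246.9, 224.5], 0.72, [463.0, -16.0])]
eraser [([204.7, 225.0], 0.56, [460.0, 108.0])]
driver [([294.9, 161.2], 0.78, [652.0, -156.0]), ([238.2, 190.6], 0.3, [562.0, 11.0])]
wedge [([393.6, 200.5], 0.62, [536.0, -444.0]), ([248.5, 180.1], 0.48, [592.0, -19.0])]
lock [([243.2, 177.3], 0.83, [600.0, -3.0])]
rail [([242.5, 191.1], 0.64, [560.0, -2.0])]
bar [([240.5, 188.0], 0.87, [567.0, 3.0])]
```

Run:
```python
import cv2
a=cv2.imread("pics/scene0.png");b=cv2.imread("pics/top0.png")
# crops in native px via 800/512 scale
s=800/512
def crop(i,x0,y0,x1,y1,f): 
    c=i[int(y0*s):int(y1*s),int(x0*s):int(x1*s)];return cv2.resize(c,(800,int(800*(y1-y0)/(x1-x0))),interpolation=cv2.INTER_CUBIC)
cv2.imwrite("pics/sc1.png",crop(a,200,90,400,230,3));cv2.imwrite("pics/tp1.png",crop(b,120,120,320,260,3))
```

```text
(no output)
```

View pics/sc1.png

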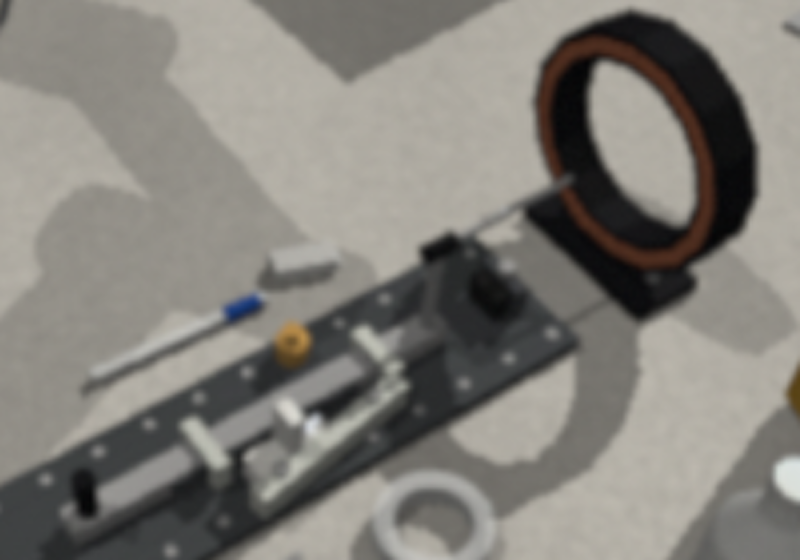

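View pics/tp1.png

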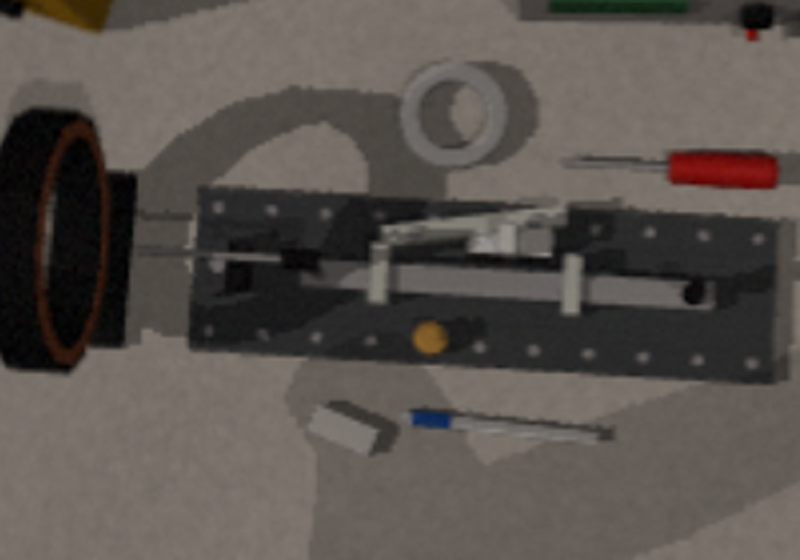

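Run:
```python
from h import *
from scipy.optimize import least_squares
t=get_image("top");s=get_image("scene")
T=lambda x,y:[x/4+120,y/4+120]
S=lambda x,y:[x/4+200,y/4+90]
corn={(-60,225):T(190,348),(60,225):T(198,187),(60,-205):T(782,218),(-60,-205):T(775,382)}
def f(v):
    x,y,a=v;c,d=np.cos(a),np.sin(a)
    r=[]
    for (X,Y),uv in corn.items(): r+=list(proj(t,[x+c*X-d*Y,y+d*X+c*Y,12])[0]-uv)
    return r+list(2*(proj(s,[x+c*60-d*225,y+d*60+c*225,12])[0]-S(578,342)))
o=least_squares(f,[560,0,0]);print("rail",o.x,np.round(o.fun,1))
x,y,a=o.x
rf=lambda w:(R.from_euler('z',-a).apply(np.array([w[0]-x,w[1]-y,0])))[:2].round(1)
for n,p,uv,z in [("knobT",t,T(693,285),68),("knobS",s,S(85,475),68),("tabT",t,T(508,233),68),("tabS",s,S(290,405),68),("weight",t,T(430,332),40),("tape",t,T(453,112),10)]:
    w=atz(p,uv,z);print(n,w.round(1)[:2],"rail",rf(w))
```

```text
rail [ 5.62062694e+02 -9.31160889e+00 -5.20669830e-02] [-0.2 -1.1  1.3 -1.2  0.3  0.2 -0.  -0.2 -0.1 -1.7]
knobT [ 555.6 -146.9] rail [   0.7 -137.8]
knobS [ 556.2 -146. ] rail [   1.2 -136.8]
tabT [591.  -16.3] rail [29.2 -5.5]
tabS [589.1 -12.4] rail [27.2 -1.7]
weight [522.4  39.5] rail [-42.1  46.7]
tape [688.8  28.1] rail [124.7  44. ]
```

Emit:
carry_out --series '[{"x": -46.6,"y": 26.7,"z": 6.0,"rz": 20.9,"gripper": 0},{"x": -46.6,"y": 26.7,"z": 6.0,"rz": 20.9,"gripper": 0},{"x": -46.6,"y": 26.7,"z": 6.0,"rz": 20.9,"gripper": 0},{"x": -46.6,"y": 26.7,"z": 6.0,"rz": 20.9,"gripper": 0},{"x": -46.6,"y": 26.7,"z": 6.0,"rz": 20.9,"gripper": 0},{"x": -46.6,"y": 26.7,"z": 6.0,"rz": 20.9,"gripper": 0},{"x": -46.6,"y": 26.7,"z": 6.0,"rz": 20.9,"gripper": 0},{"x": -46.6,"y": 26.7,"z": 6.0,"rz": 20.9,"gripper": 0},{"x": -46.6,"y": 26.7,"z": 6.0,"rz": 20.9,"gripper": 0},{"x": -46.6,"y": 26.7,"z": 6.0,"rz": 20.9,"gripper": 0},{"x": -46.6,"y": 26.7,"z": 6.0,"rz": 20.9,"gripper": 0},{"x": -46.6,"y": 26.7,"z": 6.0,"rz": 20.9,"gripper": 0},{"x": -46.6,"y": 26.7,"z": 6.0,"rz": 20.9,"gripper": 0},{"x": -46.6,"y": 26.7,"z": 6.0,"rz": 20.9,"gripper": 0},{"x": -46.6,"y": 26.7,"z": 6.0,"rz": 20.9,"gripper": 0},{"x": -46.6,"y": 26.7,"z": 6.0,"rz": 20.9,"gripper": 0},{"x": -46.6,"y": 26.7,"z": 6.0,"rz": 20.9,"gripper": 0}]'

```text
schema error: expected keys rx, ry, rz, x, y, z, gripper
```

```bash
cat >> h.py <<'E'
def st():
    s=manip.get_state();r=R.from_quat(s["orientation"]).as_matrix()
    print("t",round(s["clock"],2),"tcp",np.round(s["tcp_pos"],1),"yaw_y",round(np.degrees(np.arctan2(-r[0,1],r[1,1])),2),"zax",r[:,2].round(3),"F",np.round(s["contact_force"],1),"w",round(s["grip_width"],1));return s,r
E
python3 - <<'E'
from h import *
s,r=st()
p=get_image("wrist");print(np.round(p["xyz"]),np.round(R.from_quat(p["orientation"]).as_matrix(),2).tolist())
for n,z in dict(bar_knob=68,wedge_tab=68,stop_face=22,bar_nose=22).items():
    for q in models.spot_in(n,p)[:2]: print(n,np.round(q["at"]),round(q["score"],2),atz(p,q["at"],z).round(1))
cv2.imwrite("pics/w1.png",cv2.resize(p["frame"][:,:,::-1],(768,576)))
E
```

```text
t 1.8 tcp [ 192.3 -594.6  231.3] yaw_y 17.92 zax [ 0. -0. -1.] F [-1.   0.1 -0.1] w 85.4
[ 115. -620.  373.] [[-0.31, 0.9, 0.3], [0.95, 0.29, 0.1], [0.0, 0.32, -0.95]]
```

View pics/w1.png

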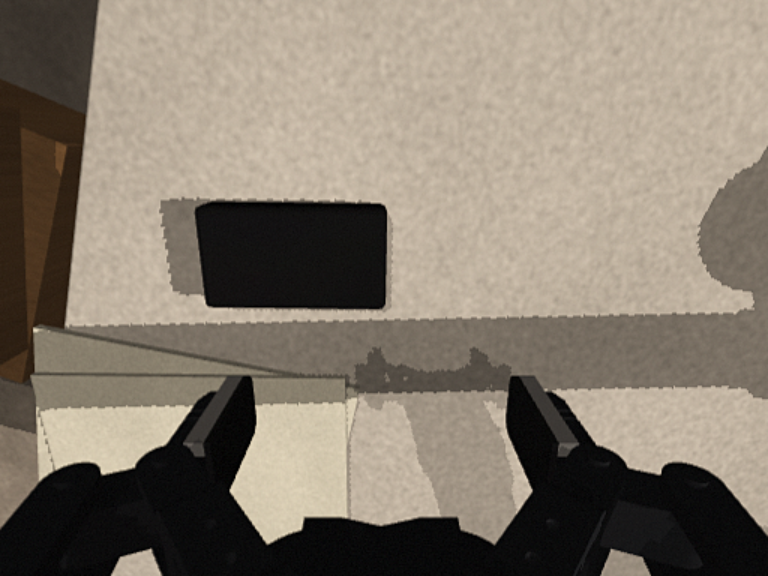

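The move was refused because every key is needed, so this picture shows only bare bench with the open fingers. I'm resending it with all the keys.

Emit:
carry_out --series '[{"rx": 0,"ry": 0,"x": -46.6,"y": 26.7,"z": 6.0,"rz": 20.9,"gripper": 0},{"rx": 0,"ry": 0,"x": -46.6,"y": 26.7,"z": 6.0,"rz": 20.9,"gripper": 0},{"rx": 0,"ry": 0,"x": -46.6,"y": 26.7,"z": 6.0,"rz": 20.9,"gripper": 0},{"rx": 0,"ry": 0,"x": -46.6,"y": 26.7,"z": 6.0,"rz": 20.9,"gripper": 0},{"rx": 0,"ry": 0,"x": -46.6,"y": 26.7,"z": 6.0,"rz": 20.9,"gripper": 0},{"rx": 0,"ry": 0,"x": -46.6,"y": 26.7,"z": 6.0,"rz": 20.9,"gripper": 0},{"rx": 0,"ry": 0,"x": -46.6,"y": 26.7,"z": 6.0,"rz": 20.9,"gripper": 0},{"rx": 0,"ry": 0,"x": -46.6,"y": 26.7,"z": 6.0,"rz": 20.9,"gripper": 0},{"rx": 0,"ry": 0,"x": -46.6,"y": 26.7,"z": 6.0,"rz": 20.9,"gripper": 0},{"rx": 0,"ry": 0,"x": -46.6,"y": 26.7,"z": 6.0,"rz": 20.9,"gripper": 0},{"rx": 0,"ry": 0,"x": -46.6,"y": 26.7,"z": 6.0,"rz": 20.9,"gripper": 0},{"rx": 0,"ry": 0,"x": -46.6,"y": 26.7,"z": 6.0,"rz": 20.9,"gripper": 0},{"rx": 0,"ry": 0,"x": -46.6,"y": 26.7,"z": 6.0,"rz": 20.9,"gripper": 0},{"rx": 0,"ry": 0,"x": -46.6,"y": 26.7,"z": 6.0,"rz": 20.9,"gripper": 0},{"rx": 0,"ry": 0,"x": -46.6,"y": 26.7,"z": 6.0,"rz": 20.9,"gripper": 0},{"rx": 0,"ry": 0,"x": -46.6,"y": 26.7,"z": 6.0,"rz": 20.9,"gripper": 0}]'

```text
clock: 3.38
tcp_pos: [553.4, -196.9, 171.1]
orientation: [0.025, 1.0, -0.0, -0.0]
contact_force: [-0.8, -0.9, -0.6]
grip_width: -0.4
```

Run:
```python
from h import *
s,r=st()
p=get_image("wrist");print(np.round(p["xyz"]))
for n,z in dict(bar_knob=60,wedge_tab=60,stop_face=22,bar_nose=22).items():
    for q in models.spot_in(n,p)[:2]: print(n,np.round(q["at"]),round(q["score"],2),atz(p,q["at"],z).round(1))
cv2.imwrite("pics/w2.png",cv2.resize(p["frame"][:,:,::-1],(768,576)))
```

```text
t 3.38 tcp [ 553.4 -196.9  171.1] yaw_y -2.92 zax [-0.001  0.    -1.   ] F [-0.8 -0.9 -0.6] w -0.4
[ 472. -193.  312.]
bar_knob [407. 178.] 0.59 [547.3 -60.6  60. ]
wedge_tab [435. 205.] 0.58 [574.4 -31.7  60. ]
bar_nose [410. 176.] 0.86 [557.2 -37.8  22. ]
```

View pics/w2.png

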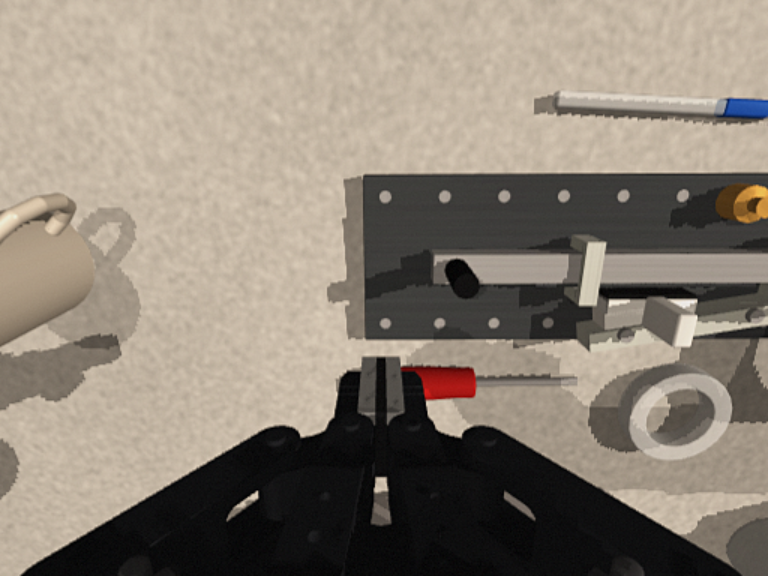

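Picture w2: the knob's top is near (466,285), the tab's top near (684,330), and the shut fingers are at (381,385), behind the bar's end. Nothing stands in the way.

Run:
```python
from h import *
p=get_image("wrist")
print("knob",atz(p,[466/1.5,285/1.5],68).round(1),"tab",atz(p,[684/1.5,330/1.5],68).round(1))
print("bar end",atz(p,[433/1.5,267/1.5],30).round(1),"plate ends",atz(p,[363/1.5,175/1.5],12).round(1),atz(p,[363/1.5,338/1.5],12).round(1))
print("screws row",atz(p,[385/1.5,196/1.5],12).round(1),atz(p,[683/1.5,196/1.5],12).round(1))
print("fingertips proj",proj(p,[[553.4,-196.9,171.1],[553.4,-146.9,60]])*1.5)
t=get_image("top")
T=lambda x,y:[x/4+120,y/4+120]
print("nose top",atz(t,T(302,272),30).round(1),"stop",atz(t,T(250,265),35).round(1), "barend", atz(t,T(714,295),30).round(1))
# top view after: compare
```

```text
knob [ 551.8 -148.6   68. ] tab [587.3 -16.8  68. ]
bar end [ 550.5 -163.5   30. ] plate ends [ 490.  -206.9   12. ] [ 607.8 -214.6   12. ]
screws row [ 504.5 -193.    12. ] [515.   7.  12.]
fingertips proj [[385.15849559 381.79585481]
 [466.28589177 283.37060248]]
nose top [565.7 134.2  30. ] stop [569.8 171.4  35. ] barend [ 552.4 -164.7   30. ]
```

Emit:
carry_out --series '[{"rx": 0,"ry": 0,"rz": 0,"x": 0,"y": 0,"z": 4,"gripper": 0},{"rx": 0,"ry": 0,"rz": 0,"x": 0,"y": 0,"z": 8,"gripper": 0},{"rx": 0,"ry": 0,"rz": 0,"x": 0,"y": 0,"z": 11,"gripper": 0},{"rx": 0,"ry": 0,"rz": 0,"x": 0,"y": 0.5,"z": 12.7,"gripper": 0},{"rx": 0,"ry": 0,"rz": 0,"x": 0,"y": 1.5,"z": 12.7,"gripper": 0},{"rx": 0,"ry": 0,"rz": 0,"x": 0,"y": 2.2,"z": 12.7,"gripper": 0},{"rx": 0,"ry": 0,"rz": 0,"x": 0,"y": 2.5,"z": 12.7,"gripper": 0},{"rx": 0,"ry": 0,"rz": 0,"x": 0,"y": 2.8,"z": 12.7,"gripper": 0},{"rx": 0,"ry": 0,"rz": 0,"x": 0,"y": 3.0,"z": 12.7,"gripper": 0},{"rx": 0,"ry": 0,"rz": 0,"x": 0,"y": 3.0,"z": 12.7,"gripper": 0},{"rx": 0,"ry": 0,"rz": 0,"x": 0,"y": 3.0,"z": 12.7,"gripper": 0}]'

```text
clock: 4.65
tcp_pos: [555.5, -167.2, 45.3]
orientation: [0.026, 1.0, 0.0, 0.001]
contact_force: [-0.6, -0.5, 0.9]
grip_width: 0.4
```

Run:
```python
from h import *
s,r=st()
p=get_image("scene");t=get_image("top")
a=cv2.resize(p["frame"][130:230,200:350],(800,533),interpolation=cv2.INTER_CUBIC)
cv2.imwrite("pics/s3.png",a[:,:,::-1])
np.savez("s3.npz",**{k:p[k] for k in ("K","dist","xyz","orientation")})
```

```text
t 4.65 tcp [ 555.5 -167.2   45.3] yaw_y -2.98 zax [ 0.002  0.    -1.   ] F [-0.6 -0.5  0.9] w 0.4
```

View pics/s3.png

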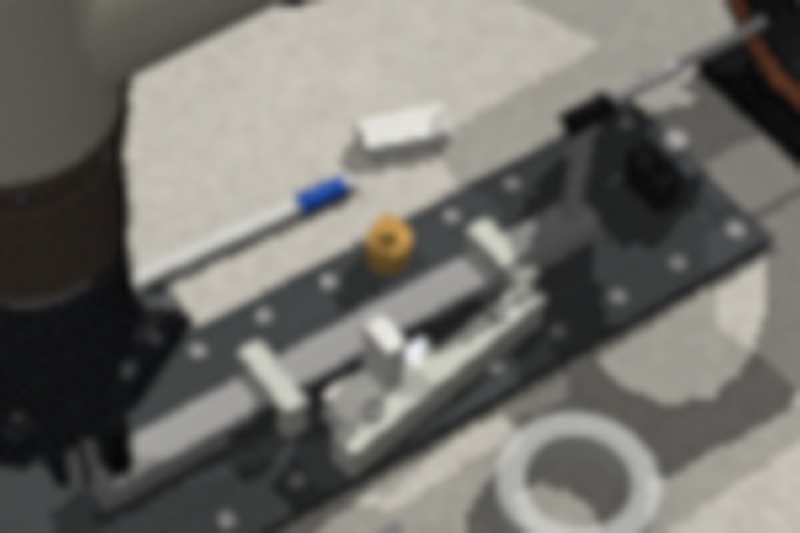

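The scene crop shows the fingers just behind the knob at (95,460). The mast stands at the bar's nose, about (590,190), and the dark stop is at about (660,165). Next I work out the remaining gap.

Run:
```python
from h import *
p=get_image("scene")
a=-0.052;x,y=562.06,-9.3
rf=lambda w:(R.from_euler('z',-a).apply(np.array([w[0]-x,w[1]-y,0])))[:2].round(1)
for n in ("stop_face","stop","bar_nose","bar_knob"):
  for q in models.cut_out(n,p)[:1]:
    v,u=np.nonzero(q["region"]);print(n,round(q["score"],2),np.round(q["at"]),u.min(),u.max(),v.min(),v.max(),rf(atz(p,q["at"],22)))
C=lambda u,v:[u*150/800+200,v*100/533.+130]
print(rf(atz(p,C(630,185),22)),rf(atz(p,C(590,232),22)))
g=p["frame"][140:180,300:345].astype(float);g=np.clip(255*(g/150)**.5,0,255).astype(np.uint8)
cv2.imwrite("pics/s4.png",cv2.resize(g,(720,640),interpolation=cv2.INTER_CUBIC)[:,:,::-1])
```

```text
stop_face 0.65 [324. 162.] 317 330 154 169 [ -3.  198.5]
stop 0.45 [323. 162.] 316 331 154 169 [ -4. 199.]
bar_nose 0.62 [268. 189.] 218 341 135 224 [-11.8  11.3]
bar_knob 0.86 [264. 194.] 217 320 145 224 [-5.9 -5.7]
[ -3.9 179.6] [  9.6 141.9]
```

View pics/s4.png

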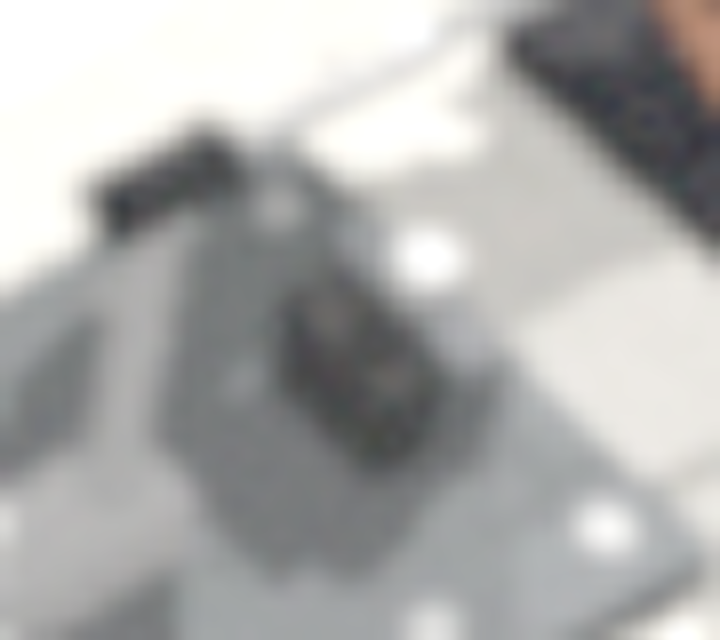

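Run:
```python
from h import *
p=get_image("scene")
a=-0.052;x,y=562.06,-9.3
rf=lambda w:(R.from_euler('z',-a).apply(np.array([w[0]-x,w[1]-y,0])))[:2].round(1)
D=lambda u,v:[300+u/16,140+v/16]
for n,u,v,z in [("stop bl",285,380,12),("stop br",375,470,12),("stop r top",320,280,48),("stop top left",285,310,48),("nose c",190,495,30),("nose cr",195,520,22)]: print(n,rf(atz(p,D(u,v),z)))
st()
```

```text
stop bl [-13.  187.4]
stop br [ 12.3 187.7]
stop r top [ -6.5 184. ]
stop top left [ -4.5 174.6]
nose c [  8.8 145.8]
nose cr [  9.1 147.8]
t 5.05 tcp [ 555.1 -167.3   44.2] yaw_y -2.99 zax [-0.  0. -1.] F [0.5 0.3 0.4] w 0.3
```

Emit:
carry_out --series '[{"rx": 0,"ry": 0,"rz": 0,"x": 0,"y": 0.2,"z": 0,"gripper": 0},{"rx": 0,"ry": 0,"rz": 0,"x": 0,"y": 0.4,"z": 0,"gripper": 0},{"rx": 0,"ry": 0,"rz": 0,"x": 0,"y": 0.6,"z": 0,"gripper": 0},{"rx": 0,"ry": 0,"rz": 0,"x": 0,"y": 0.8,"z": 0,"gripper": 0},{"rx": 0,"ry": 0,"rz": 0,"x": 0,"y": 1.0,"z": 0,"gripper": 0},{"rx": 0,"ry": 0,"rz": 0,"x": 0,"y": 1.2,"z": 0,"gripper": 0},{"rx": 0,"ry": 0,"rz": 0,"x": 0,"y": 1.4,"z": 0,"gripper": 0},{"rx": 0,"ry": 0,"rz": 0,"x": 0,"y": 1.6,"z": 0,"gripper": 0},{"rx": 0,"ry": 0,"rz": 0,"x": 0,"y": 1.8,"z": 0,"gripper": 0},{"rx": 0,"ry": 0,"rz": 0,"x": 0,"y": 2.0,"z": 0,"gripper": 0},{"rx": 0,"ry": 0,"rz": 0,"x": 0,"y": 2.2,"z": 0,"gripper": 0},{"rx": 0,"ry": 0,"rz": 0,"x": 0,"y": 2.4,"z": 0,"gripper": 0},{"rx": 0,"ry": 0,"rz": 0,"x": 0,"y": 2.4,"z": 0,"gripper": 0}]'

```text
clock: 6.13
tcp_pos: [556.2, -142.8, 44.2]
orientation: [0.026, 1.0, 0.0, -0.0]
contact_force: [0.3, -0.2, -0.6]
grip_width: 0.2
```

Run:
```python
from h import *
s,r=st()
w=get_image("wrist")
for n,z in dict(stop_face=22,bar_nose=22).items():
    for q in models.spot_in(n,w)[:2]: print(n,np.round(q["at"]),round(q["score"],2),atz(w,q["at"],z).round(1))
p=get_image("scene")
def en(f,b,k):
    u0,v0,u1,v1=b;g=f[v0:v1,u0:u1].astype(float);g=np.clip(255*(g/150)**.5,0,255).astype(np.uint8)
    return cv2.resize(g,None,fx=k,fy=k,interpolation=cv2.INTER_CUBIC)[:,:,::-1]
A=en(p["frame"],(300,140,345,180),9);B=cv2.resize(w["frame"],(384,288))[:,:,::-1]
c=np.zeros((360,800,3),np.uint8);c[:360,:405]=A;c[:288,410:794]=B;cv2.imwrite("pics/c5.png",c)
```

```text
t 6.13 tcp [ 556.2 -142.8   44.2] yaw_y -2.97 zax [-0.  0. -1.] F [ 0.3 -0.2 -0.6] w 0.2
stop_face [328. 197.] 0.66 [532.9 -98.   22. ]
bar_nose [455. 289.] 0.59 [601.6 -12.3  22. ]
```

View pics/c5.png

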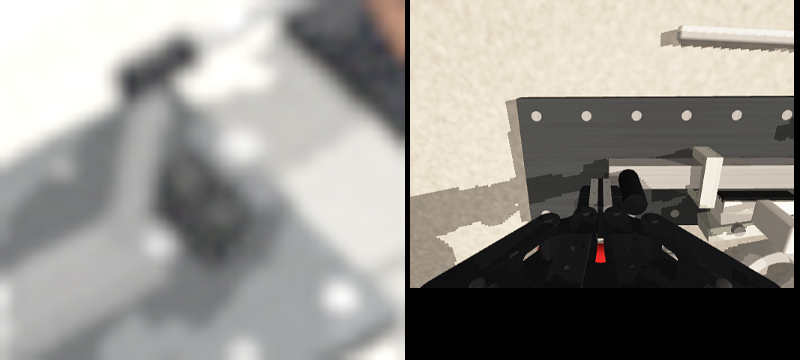

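Run:
```python
from h import *
w=get_image("wrist");s,r=st()
k=atz(w,[(628-410)*4/3,178*4/3],68);print("knob",k.round(1))
p=get_image("scene");a=-0.052;x,y=562.06,-9.3
wf=lambda X,Y,Z:(R.from_euler('z',a).apply([X,Y,Z])+[x,y,0])
for Y in (150,155,160,165,170,175,180,185,190): print(Y,[(((proj(p,wf(X,Y,Z))[0])-[300,140])*9).round().tolist() for X,Z in ((10,14),(10,30),(0,12),(-20,12),(20,12))])
```

```text
t 6.38 tcp [ 556.8 -143.    44.5] yaw_y -2.97 zax [ 0.001  0.    -1.   ] F [0.1 0.3 0.7] w -0.0
knob [ 535.5 -125.6   68. ]
150 [[114.0, 307.0], [120.0, 275.0], [94.0, 290.0], [55.0, 249.0], [133.0, 332.0]]
155 [[126.0, 300.0], [133.0, 268.0], [106.0, 283.0], [67.0, 243.0], [146.0, 325.0]]
160 [[139.0, 293.0], [145.0, 261.0], [118.0, 277.0], [80.0, 236.0], [158.0, 318.0]]
165 [[151.0, 287.0], [158.0, 254.0], [131.0, 270.0], [92.0, 229.0], [171.0, 311.0]]
170 [[164.0, 280.0], [170.0, 248.0], [143.0, 263.0], [104.0, 223.0], [183.0, 304.0]]
175 [[176.0, 273.0], [183.0, 241.0], [155.0, 256.0], [116.0, 216.0], [195.0, 298.0]]
180 [[188.0, 266.0], [195.0, 234.0], [168.0, 250.0], [129.0, 209.0], [208.0, 291.0]]
185 [[201.0, 259.0], [208.0, 227.0], [180.0, 243.0], [141.0, 203.0], [220.0, 284.0]]
190 [[213.0, 253.0], [220.0, 220.0], [192.0, 236.0], [153.0, 196.0], [232.0, 277.0]]
```

Emit:
carry_out --series '[{"rx": 0,"ry": 0,"rz": 0,"x": 0,"y": 0.1,"z": 0,"gripper": 0},{"rx": 0,"ry": 0,"rz": 0,"x": 0,"y": 0.2,"z": 0,"gripper": 0},{"rx": 0,"ry": 0,"rz": 0,"x": 0,"y": 0.3,"z": 0,"gripper": 0},{"rx": 0,"ry": 0,"rz": 0,"x": 0,"y": 0.4,"z": 0,"gripper": 0}]'

```text
clock: 6.77
tcp_pos: [556.9, -139.5, 44.5]
orientation: [0.026, 1.0, -0.0, 0.0]
contact_force: [1.2, -3.0, 0.2]
grip_width: -0.2
```

Run:
```python
from h import *
s,r=st()
p=get_image("scene");t=get_image("top")
def en(f,b,k):
    u0,v0,u1,v1=b;g=f[v0:v1,u0:u1].astype(float);g=np.clip(255*(g/90)**.6,0,255).astype(np.uint8)
    return cv2.resize(g,None,fx=k,fy=k,interpolation=cv2.INTER_CUBIC)[:,:,::-1]
A=en(p["frame"],(305,145,335,180),13);B=en(t["frame"],(165,170,195,205),13)
cv2.imwrite("pics/c6.png",np.hstack([A,B]))
```

```text
t 6.77 tcp [ 556.9 -139.5   44.5] yaw_y -2.98 zax [ 0.001 -0.    -1.   ] F [ 1.2 -3.   0.2] w -0.2
```

View pics/c6.png

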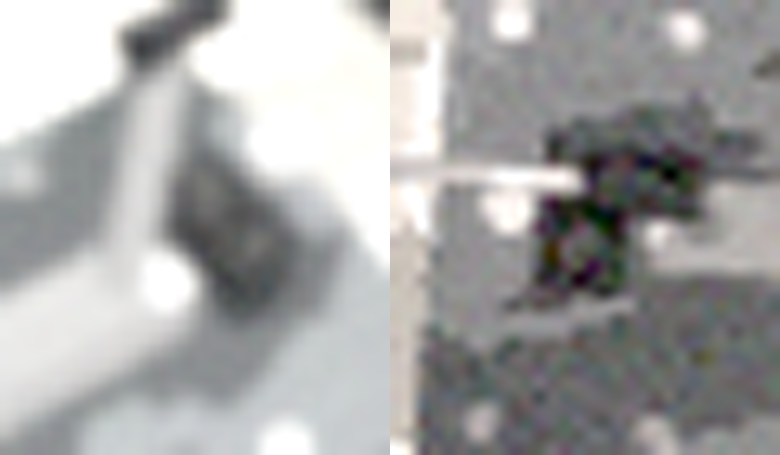

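c6 shows the nose very near the stop: in the right half the bar ends at about x=645 and the stop's face is at about x=625, which is only a few millimetres. From here I creep by feel.

Emit:
carry_out --series '[{"rx": 0,"ry": 0,"rz": 0,"x": 0,"y": 0.05,"z": 0,"gripper": 0},{"rx": 0,"ry": 0,"rz": 0,"x": 0,"y": 0.1,"z": 0,"gripper": 0},{"rx": 0,"ry": 0,"rz": 0,"x": 0,"y": 0.1,"z": 0,"gripper": 0}]'

```text
clock: 7.12
tcp_pos: [556.9, -138.2, 44.4]
orientation: [0.026, 1.0, -0.0, 0.0]
contact_force: [0.9, -2.2, 1.2]
grip_width: 0.1
```

Emit:
carry_out --series '[{"rx": 0,"ry": 0,"rz": 0,"x": 0,"y": 0.05,"z": 0,"gripper": 0},{"rx": 0,"ry": 0,"rz": 0,"x": 0,"y": 0.08,"z": 0,"gripper": 0},{"rx": 0,"ry": 0,"rz": 0,"x": 0,"y": 0.08,"z": 0,"gripper": 0}]'

```text
clock: 7.37
tcp_pos: [556.9, -137.4, 44.4]
orientation: [0.026, 1.0, -0.0, 0.0]
contact_force: [0.9, -2.7, 1.5]
grip_width: 0.1
```

Emit:
carry_out --series '[{"rx": 0,"ry": 0,"rz": 0,"x": 0,"y": 0.05,"z": 0,"gripper": 0},{"rx": 0,"ry": 0,"rz": 0,"x": 0,"y": 0.1,"z": 0,"gripper": 0},{"rx": 0,"ry": 0,"rz": 0,"x": 0,"y": 0.1,"z": 0,"gripper": 0}]'

```text
clock: 7.62
tcp_pos: [556.9, -136.4, 44.4]
orientation: [0.026, 1.0, 0.0, 0.0]
contact_force: [1.0, -1.9, 0.8]
grip_width: 0.1
```

Emit:
carry_out --series '[{"rx": 0,"ry": 0,"rz": 0,"x": 0,"y": 0.05,"z": 0,"gripper": 0},{"rx": 0,"ry": 0,"rz": 0,"x": 0,"y": 0.1,"z": 0,"gripper": 0},{"rx": 0,"ry": 0,"rz": 0,"x": 0,"y": 0.1,"z": 0,"gripper": 0}]'

```text
clock: 7.87
tcp_pos: [556.9, -135.4, 44.4]
orientation: [0.026, 1.0, 0.0, 0.0]
contact_force: [0.6, -2.4, 1.8]
grip_width: 0.2
```

Emit:
carry_out --series '[{"rx": 0,"ry": 0,"rz": 0,"x": 0,"y": 0.05,"z": 0,"gripper": 0},{"rx": 0,"ry": 0,"rz": 0,"x": 0,"y": 0.1,"z": 0,"gripper": 0},{"rx": 0,"ry": 0,"rz": 0,"x": 0,"y": 0.1,"z": 0,"gripper": 0}]'

```text
clock: 8.12
tcp_pos: [556.8, -134.4, 44.3]
orientation: [0.026, 1.0, 0.0, -0.0]
contact_force: [1.0, -1.8, 1.3]
grip_width: 0.4
```

Emit:
carry_out --series '[{"rx": 0,"ry": 0,"rz": 0,"x": 0,"y": 0.05,"z": 0,"gripper": 0},{"rx": 0,"ry": 0,"rz": 0,"x": 0,"y": 0.1,"z": 0,"gripper": 0},{"rx": 0,"ry": 0,"rz": 0,"x": 0,"y": 0.1,"z": 0,"gripper": 0}]'

```text
clock: 8.37
tcp_pos: [556.8, -133.4, 44.3]
orientation: [0.026, 1.0, 0.0, -0.0]
contact_force: [1.2, -2.5, 0.4]
grip_width: -0.2
```

Emit:
carry_out --series '[{"rx": 0,"ry": 0,"rz": 0,"x": 0,"y": 0.06,"z": 0,"gripper": 0},{"rx": 0,"ry": 0,"rz": 0,"x": 0,"y": 0.12,"z": 0,"gripper": 0},{"rx": 0,"ry": 0,"rz": 0,"x": 0,"y": 0.12,"z": 0,"gripper": 0}]'

```text
clock: 8.62
tcp_pos: [556.9, -132.2, 44.3]
orientation: [0.026, 1.0, 0.0, -0.0]
contact_force: [1.4, -2.1, 2.0]
grip_width: 0.1
```

Emit:
carry_out --series '[{"rx": 0,"ry": 0,"rz": 0,"x": 0,"y": 0.06,"z": 0,"gripper": 0},{"rx": 0,"ry": 0,"rz": 0,"x": 0,"y": 0.12,"z": 0,"gripper": 0},{"rx": 0,"ry": 0,"rz": 0,"x": 0,"y": 0.12,"z": 0,"gripper": 0}]'

```text
clock: 8.87
tcp_pos: [557.0, -131.0, 44.3]
orientation: [0.026, 1.0, 0.0, -0.0]
contact_force: [1.8, -1.8, 1.5]
grip_width: -0.1
```

Emit:
carry_out --series '[{"rx": 0,"ry": 0,"rz": 0,"x": 0,"y": 0.06,"z": 0,"gripper": 0},{"rx": 0,"ry": 0,"rz": 0,"x": 0,"y": 0.12,"z": 0,"gripper": 0},{"rx": 0,"ry": 0,"rz": 0,"x": 0,"y": 0.12,"z": 0,"gripper": 0}]'

```text
clock: 9.12
tcp_pos: [557.0, -129.8, 44.3]
orientation: [0.026, 1.0, 0.0, -0.0]
contact_force: [0.8, -2.6, 1.6]
grip_width: -0.1
```

Emit:
carry_out --series '[{"rx": 0,"ry": 0,"rz": 0,"x": 0,"y": 0.06,"z": 0,"gripper": 0},{"rx": 0,"ry": 0,"rz": 0,"x": 0,"y": 0.12,"z": 0,"gripper": 0},{"rx": 0,"ry": 0,"rz": 0,"x": 0,"y": 0.12,"z": 0,"gripper": 0}]'

```text
clock: 9.37
tcp_pos: [557.1, -129.1, 44.3]
orientation: [0.026, 1.0, -0.0, -0.0]
contact_force: [1.0, -4.8, 1.6]
grip_width: -0.2
```

Emit:
carry_out --series '[{"rx": 0,"ry": 0,"rz": 0,"x": 0,"y": 0.04,"z": 0,"gripper": 0},{"rx": 0,"ry": 0,"rz": 0,"x": 0,"y": 0.04,"z": 0,"gripper": 0},{"rx": 0,"ry": 0,"rz": 0,"x": 0,"y": 0.04,"z": 0,"gripper": 0},{"rx": 0,"ry": 0,"rz": 0,"x": 0,"y": 0.04,"z": 0,"gripper": 0}]'

```text
clock: 9.7
tcp_pos: [557.1, -129.0, 44.3]
orientation: [0.026, 1.0, -0.0, -0.0]
contact_force: [0.3, -5.9, 0.6]
grip_width: -0.3
```

The force rose to about 6 N and the arm stopped advancing, so the bar is home. I back off, lift, and go behind the tab.

Emit:
carry_out --series '[{"rx": 0,"ry": 0,"rz": 0,"x": 0,"y": -0.7,"z": 0,"gripper": 0},{"rx": 0,"ry": 0,"rz": 0,"x": 0,"y": -1.5,"z": 0,"gripper": 0},{"rx": 0,"ry": 0,"rz": 0,"x": 0,"y": -1.5,"z": -3,"gripper": 0},{"rx": 0,"ry": 0,"rz": 0,"x": 0,"y": -1.5,"z": -7,"gripper": 0},{"rx": 0,"ry": 0,"rz": 0,"x": -1,"y": 2,"z": -7,"gripper": 0},{"rx": 0,"ry": 0,"rz": 0,"x": -2,"y": 5,"z": -7,"gripper": 0},{"rx": 0,"ry": 0,"rz": 0,"x": -2.6,"y": 8.2,"z": -7,"gripper": 0},{"rx": 0,"ry": 0,"rz": 0,"x": -2.6,"y": 8.2,"z": -7,"gripper": 0}]'

```text
clock: 10.37
tcp_pos: [588.6, -43.9, 114.3]
orientation: [0.024, 1.0, 0.001, 0.001]
contact_force: [-0.1, -0.8, 0.5]
grip_width: 0.2
```

Run:
```python
from h import *
s,r=st()
p=get_image("wrist")
print("proj tcp",proj(p,[s["tcp_pos"]])*1.5, "guess tab top",proj(p,[[589,-15,68],[589,-41,45],[558,-114,68]])*1.5)
cv2.imwrite("pics/w7.png",cv2.resize(p["frame"][:,:,::-1],(768,576)))
```

```text
t 10.37 tcp [588.6 -43.9 114.3] yaw_y -2.74 zax [ 0.001  0.001 -1.   ] F [-0.1 -0.8  0.5] w 0.2
proj tcp [[380.97218313 381.46912176]] guess tab top [[443.23345401 328.16519815]
 [386.30901069 312.5389943 ]
 [219.32046819 273.46148576]]
```

View pics/w7.png

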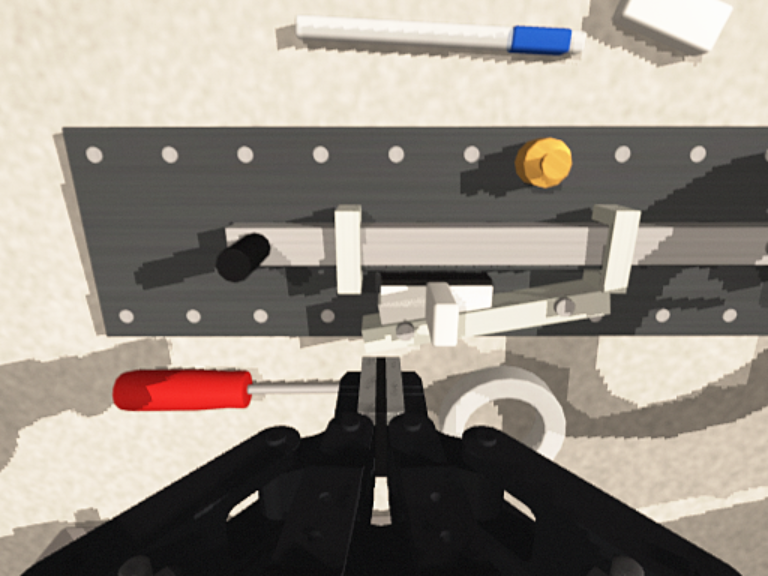

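w7 gives a clear view: tab top at (445,322), bar still in place with the knob at (235,263), fingers at (381,385), and nothing disturbed. Now I go down behind the tab and find contact.

Emit:
carry_out --series '[{"rx": 0,"ry": 0,"rz": -0.2,"x": 0.2,"y": 0,"z": 3.5,"gripper": 0},{"rx": 0,"ry": 0,"rz": -0.2,"x": 0.2,"y": 0,"z": 6.5,"gripper": 0},{"rx": 0,"ry": 0,"rz": -0.2,"x": 0.2,"y": 0,"z": 6.9,"gripper": 0},{"rx": 0,"ry": 0,"rz": -0.2,"x": 0.2,"y": 0.5,"z": 6.9,"gripper": 0},{"rx": 0,"ry": 0,"rz": -0.2,"x": 0.2,"y": 1.0,"z": 6.9,"gripper": 0},{"rx": 0,"ry": 0,"rz": -0.2,"x": 0.25,"y": 1.5,"z": 6.9,"gripper": 0},{"rx": 0,"ry": 0,"rz": -0.2,"x": 0.3,"y": 1.8,"z": 6.9,"gripper": 0},{"rx": 0,"ry": 0,"rz": -0.2,"x": 0.35,"y": 2.1,"z": 6.9,"gripper": 0},{"rx": 0,"ry": 0,"rz": -0.2,"x": 0.35,"y": 2.1,"z": 6.9,"gripper": 0},{"rx": 0,"ry": 0,"rz": -0.2,"x": 0.35,"y": 2.1,"z": 6.9,"gripper": 0}]'

```text
clock: 11.25
tcp_pos: [585.2, -26.2, 46.0]
orientation: [0.024, 1.0, 0.0, 0.001]
contact_force: [0.4, -0.2, -0.6]
grip_width: -0.1
```

Emit:
carry_out --series '[{"rx": 0,"ry": 0,"rz": 0,"x": 0.02,"y": 0.15,"z": 0,"gripper": 0},{"rx": 0,"ry": 0,"rz": 0,"x": 0.05,"y": 0.3,"z": 0,"gripper": 0},{"rx": 0,"ry": 0,"rz": 0,"x": 0.08,"y": 0.45,"z": 0,"gripper": 0},{"rx": 0,"ry": 0,"rz": 0,"x": 0.1,"y": 0.6,"z": 0,"gripper": 0},{"rx": 0,"ry": 0,"rz": 0,"x": 0.1,"y": 0.6,"z": 0,"gripper": 0},{"rx": 0,"ry": 0,"rz": 0,"x": 0.1,"y": 0.6,"z": 0,"gripper": 0}]'

```text
clock: 11.75
tcp_pos: [584.2, -20.4, 45.2]
orientation: [0.024, 1.0, 0.0, -0.0]
contact_force: [0.8, 0.3, -0.2]
grip_width: -0.1
```

Emit:
carry_out --series '[{"rx": 0,"ry": 0,"rz": 0,"x": 0.025,"y": 0.15,"z": 0,"gripper": 0},{"rx": 0,"ry": 0,"rz": 0,"x": 0.05,"y": 0.3,"z": 0,"gripper": 0},{"rx": 0,"ry": 0,"rz": 0,"x": 0.07,"y": 0.4,"z": 0,"gripper": 0},{"rx": 0,"ry": 0,"rz": 0,"x": 0.07,"y": 0.4,"z": 0,"gripper": 0},{"rx": 0,"ry": 0,"rz": 0,"x": 0.07,"y": 0.4,"z": 0,"gripper": 0}]'

```text
clock: 12.17
tcp_pos: [583.7, -16.3, 45.2]
orientation: [0.024, 1.0, 0.0, -0.0]
contact_force: [-0.3, 0.3, 0.4]
grip_width: -0.1
```

Emit:
carry_out --series '[{"rx": 0,"ry": 0,"rz": 0,"x": 0.025,"y": 0.15,"z": 0,"gripper": 0},{"rx": 0,"ry": 0,"rz": 0,"x": 0.05,"y": 0.3,"z": 0,"gripper": 0},{"rx": 0,"ry": 0,"rz": 0,"x": 0.07,"y": 0.4,"z": 0,"gripper": 0},{"rx": 0,"ry": 0,"rz": 0,"x": 0.07,"y": 0.4,"z": 0,"gripper": 0}]'

```text
clock: 12.5
tcp_pos: [583.2, -12.3, 45.2]
orientation: [0.024, 1.0, 0.0, -0.0]
contact_force: [0.0, -0.4, -0.2]
grip_width: 0.1
```

Run:
```python
from h import *
s,r=st()
p=get_image("wrist");a=get_image("scene")["frame"][130:230,200:350]
c=np.hstack([cv2.resize(p["frame"],(448,336)),cv2.resize(a,(352,336),interpolation=cv2.INTER_CUBIC)])
cv2.imwrite("pics/w8.png",c[:,:,::-1])
```

```text
t 12.5 tcp [583.2 -12.3  45.2] yaw_y -2.77 zax [-0.  0. -1.] F [ 0.  -0.4 -0.2] w 0.1
```

View pics/w8.png

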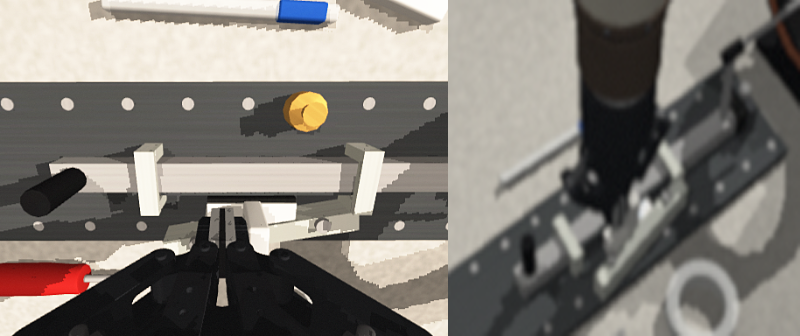

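w8 shows the shut fingers at (222,215) right behind the tab at (255,225), with everything else undisturbed. I keep sliding in small steps.

Emit:
carry_out --series '[{"rx": 0,"ry": 0,"rz": 0,"x": 0.025,"y": 0.15,"z": 0,"gripper": 0},{"rx": 0,"ry": 0,"rz": 0,"x": 0.05,"y": 0.3,"z": 0,"gripper": 0},{"rx": 0,"ry": 0,"rz": 0,"x": 0.07,"y": 0.4,"z": 0,"gripper": 0},{"rx": 0,"ry": 0,"rz": 0,"x": 0.07,"y": 0.4,"z": 0,"gripper": 0}]'

```text
clock: 12.93
tcp_pos: [582.7, -8.3, 45.3]
orientation: [0.024, 1.0, 0.0, 0.0]
contact_force: [0.1, -0.1, 0.3]
grip_width: -0.1
```

Emit:
carry_out --series '[{"rx": 0,"ry": 0,"rz": 0,"x": 0.025,"y": 0.15,"z": 0,"gripper": 0},{"rx": 0,"ry": 0,"rz": 0,"x": 0.05,"y": 0.3,"z": 0,"gripper": 0},{"rx": 0,"ry": 0,"rz": 0,"x": 0.07,"y": 0.4,"z": 0,"gripper": 0},{"rx": 0,"ry": 0,"rz": 0,"x": 0.07,"y": 0.4,"z": 0,"gripper": 0}]'

```text
clock: 13.27
tcp_pos: [582.2, -4.2, 45.3]
orientation: [0.024, 1.0, 0.0, 0.0]
contact_force: [-0.1, -0.1, -0.3]
grip_width: 0.2
```

Emit:
carry_out --series '[{"rx": 0,"ry": 0,"rz": 0,"x": 0.025,"y": 0.15,"z": 0,"gripper": 0},{"rx": 0,"ry": 0,"rz": 0,"x": 0.05,"y": 0.3,"z": 0,"gripper": 0},{"rx": 0,"ry": 0,"rz": 0,"x": 0.07,"y": 0.4,"z": 0,"gripper": 0},{"rx": 0,"ry": 0,"rz": 0,"x": 0.07,"y": 0.4,"z": 0,"gripper": 0}]'

```text
clock: 13.6
tcp_pos: [581.8, -1.0, 45.3]
orientation: [0.024, 1.0, -0.0, 0.0]
contact_force: [1.1, -4.7, -0.7]
grip_width: 0.1
```

The wedge has met the strip, at 4.7 N. From here I go up in fine steps.

Emit:
carry_out --series '[{"rx": 0,"ry": 0,"rz": 0,"x": 0.01,"y": 0.05,"z": 0,"gripper": 0},{"rx": 0,"ry": 0,"rz": 0,"x": 0.02,"y": 0.1,"z": 0,"gripper": 0},{"rx": 0,"ry": 0,"rz": 0,"x": 0.02,"y": 0.1,"z": 0,"gripper": 0},{"rx": 0,"ry": 0,"rz": 0,"x": 0.02,"y": 0.1,"z": 0,"gripper": 0}]'

```text
clock: 13.93
tcp_pos: [581.8, -0.4, 45.4]
orientation: [0.024, 1.0, -0.001, 0.0]
contact_force: [2.1, -6.8, -0.8]
grip_width: 0.3
```

Emit:
carry_out --series '[{"rx": 0,"ry": 0,"rz": 0,"x": 0.01,"y": 0.05,"z": 0,"gripper": 0},{"rx": 0,"ry": 0,"rz": 0,"x": 0.02,"y": 0.1,"z": 0,"gripper": 0},{"rx": 0,"ry": 0,"rz": 0,"x": 0.02,"y": 0.1,"z": 0,"gripper": 0},{"rx": 0,"ry": 0,"rz": 0,"x": 0.02,"y": 0.1,"z": 0,"gripper": 0}]'

```text
clock: 14.27
tcp_pos: [581.7, 0.2, 45.4]
orientation: [0.024, 1.0, -0.001, 0.0]
contact_force: [2.7, -8.1, -1.2]
grip_width: -0.0
```

Emit:
carry_out --series '[{"rx": 0,"ry": 0,"rz": 0,"x": 0.01,"y": 0.05,"z": 0,"gripper": 0},{"rx": 0,"ry": 0,"rz": 0,"x": 0.02,"y": 0.1,"z": 0,"gripper": 0},{"rx": 0,"ry": 0,"rz": 0,"x": 0.02,"y": 0.12,"z": 0,"gripper": 0},{"rx": 0,"ry": 0,"rz": 0,"x": 0.02,"y": 0.12,"z": 0,"gripper": 0},{"rx": 0,"ry": 0,"rz": 0,"x": 0.02,"y": 0.12,"z": 0,"gripper": 0}]'

```text
clock: 14.68
tcp_pos: [581.6, 0.9, 45.4]
orientation: [0.024, 1.0, -0.001, 0.0]
contact_force: [2.3, -10.4, -1.3]
grip_width: -0.3
```

Run:
```python
from h import *
for i in range(3): get_image("wrist"); s,r=st()
```

```text
t 14.73 tcp [581.6   0.9  45.4] yaw_y -2.8 zax [ 0.    -0.002 -1.   ] F [  2.5 -10.4  -1.7] w 0.0
t 14.78 tcp [581.6   0.9  45.4] yaw_y -2.8 zax [ 0.    -0.002 -1.   ] F [ 3.7 -9.1 -1.1] w 0.1
t 14.83 tcp [581.6   0.9  45.4] yaw_y -2.8 zax [ 0.    -0.002 -1.   ] F [  3.1 -10.1  -1.9] w -0.2
```

Emit:
carry_out --series '[{"rx": 0,"ry": 0,"rz": 0,"x": 0.01,"y": 0.05,"z": 0,"gripper": 0},{"rx": 0,"ry": 0,"rz": 0,"x": 0.01,"y": 0.05,"z": 0,"gripper": 0},{"rx": 0,"ry": 0,"rz": 0,"x": 0.01,"y": 0.05,"z": 0,"gripper": 0}]'

```text
clock: 15.08
tcp_pos: [581.6, 1.3, 45.4]
orientation: [0.024, 1.0, -0.001, 0.0]
contact_force: [2.6, -10.2, -0.8]
grip_width: -0.2
```

Emit:
carry_out --series '[{"rx": 0,"ry": 0,"rz": 0,"x": -0.03,"y": -0.2,"z": 0,"gripper": 0},{"rx": 0,"ry": 0,"rz": 0,"x": -0.1,"y": -0.6,"z": 0,"gripper": 0},{"rx": 0,"ry": 0,"rz": 0,"x": -0.25,"y": -1.5,"z": 0,"gripper": 0},{"rx": 0,"ry": 0,"rz": 0,"x": -0.35,"y": -2.0,"z": 0,"gripper": 0},{"rx": 0,"ry": 0,"rz": 0,"x": -0.35,"y": -2.0,"z": -3.5,"gripper": 0},{"rx": 0,"ry": 0,"rz": 0,"x": -0.35,"y": -2.0,"z": -7,"gripper": 0},{"rx": 0,"ry": 0,"rz": 0,"x": -0.35,"y": -2.0,"z": -7,"gripper": 0},{"rx": 0,"ry": 0,"rz": 0,"x": -0.35,"y": -2.0,"z": -7,"gripper": 0}]'

```text
clock: 15.75
tcp_pos: [585.3, -16.6, 117.9]
orientation: [0.024, 1.0, 0.001, 0.003]
contact_force: [0.1, -0.9, -0.2]
grip_width: 0.2
```

Run:
```python
from h import *
s,r=st()
p=get_image("wrist");t=get_image("top")["frame"][165:215,165:215]
c=np.hstack([cv2.resize(p["frame"],(448,336)),cv2.resize(t,(336,336),interpolation=cv2.INTER_CUBIC)])
cv2.imwrite("pics/w9.png",c[:,:,::-1])
```

```text
t 15.75 tcp [585.3 -16.6 117.9] yaw_y -2.79 zax [ 0.006  0.002 -1.   ] F [ 0.1 -0.9 -0.2] w 0.2
```

View pics/w9.png

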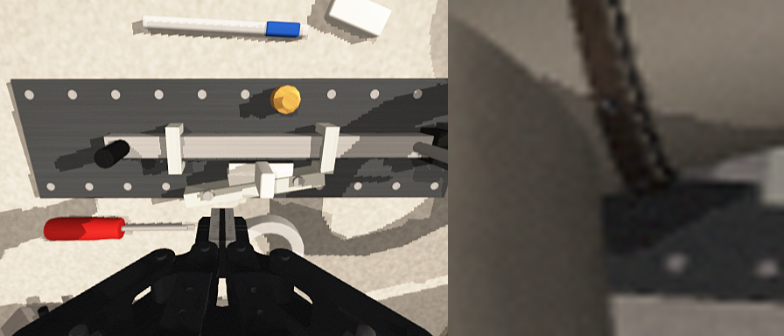

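w9 (left half) shows the wedge against the bar, the tab at (265,180), the fingers clear, and the bystanders in place. In the right half the arm blocks the top view. I use the last picture to check the nose at the stop.

Run:
```python
from h import *
w=get_image("wrist");p=get_image("scene")
a=-0.052;x,y=562.06,-9.3
rf=lambda v:(R.from_euler('z',-a).apply(np.array([v[0]-x,v[1]-y,0])))[:2].round(1)
k=512/448
print("bar end",rf(atz(w,[104*k,147*k],30)),"plate end",rf(atz(w,[12*k,80*k],12)),rf(atz(w,[38*k,197*k],12)))
def en(f,b,sz):
    u0,v0,u1,v1=b;g=f[v0:v1,u0:u1].astype(float);g=np.clip(255*(g/110)**.6,0,255).astype(np.uint8)
    return cv2.resize(g,sz,interpolation=cv2.INTER_CUBIC)
c=np.hstack([en(p["frame"],(305,145,335,180),(390,455)),en(w["frame"],(447,135,512,220),(390,455))])
cv2.imwrite("pics/c10.png",c[:,:,::-1])
```

```text
bar end [  -6.1 -113.1] plate end [ -63.1 -195.5] [  51.7 -197.6]
```

View pics/c10.png

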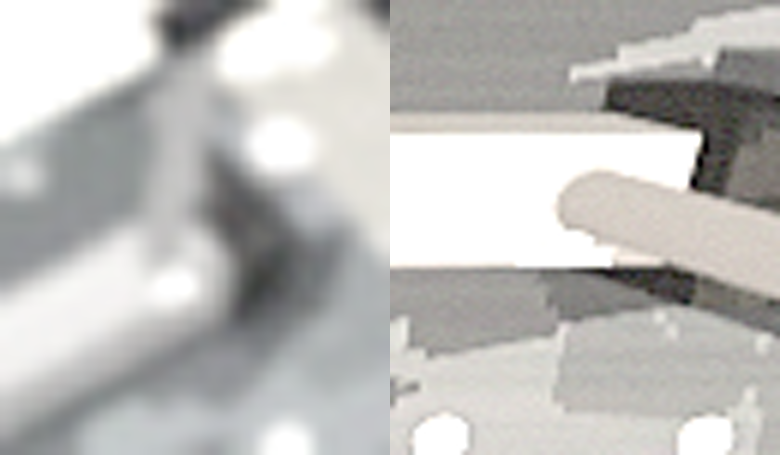

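The nose (around (700,150) on the right) meets the dark buffer with no gap. I hand the job in.

```bash
python3 -c "
from h import *
st();print(manip.sign_off())"
```

```text
t 15.95 tcp [582.8 -17.  114. ] yaw_y -2.79 zax [-0.003 -0.    -1.   ] F [-0.3 -0.6 -0.1] w -0.4
the job is handed in; nothing more can be done
None
```

I pushed the bar home by its knob and jammed the wedge by its tab. The job was handed in at 15.95 s with the gripper about 45 mm above the tab, touching nothing.

- **Bar home:** I pushed with the shut fingers and crept the last stretch by feel. The push rose from about 2.5 N to 5.9 N and the bar stopped moving. The last picture shows the nose against the rubber with no gap I could see.
- **Wedge:** It met the strip at 4.7 N. I raised the push in small steps and finished at about 10 N, with no reading above 10.5 N. In the picture taken after I let go, it lay against the bar.
- **Bystanders:** Those in view (weight, pen, eraser, tape, screwdriver) looked undisturbed. The mug was out of view in the late pictures, and the arm never came near it after the first approach.

**Checks that fell short:**
- I couldn't measure how hard the wedge presses on the bar after release; I relied on the roughly 10 N push.
- The usual 1 N of drag from the loose wedge never showed in the force readings.
- Positions taken from the pictures disagreed by up to about 10 mm, so the final stops were set by force.
- The first move was refused for missing keys, which cost one picture.

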